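Stand the tipped reagent bottle back in its row and lower the guard rail

TASK

The white reagent bottle with the red cap has tipped over in front of the row: stand it upright on its marked spot, the red ring in the gap of the row under the raised guard rail, keeping hold of it until you feel it rest on the tray, then let go of it. Then, with the bottle standing there by itself, swing the guard rail all the way down in front of the row. Do not push or tip the other bottles or the jar.

Things in the scene. Friction and masses are not known exactly. Their poses are not given: they have to be found in the camera images.
- bottle: The tipped bottle. 60 mm across, 122 mm tall: white body 80 mm tall, sloping shoulder, then a red cap 36 mm across from 92 to 122 mm above the foot; about 0.25 kg. Origin at the centre of its foot, z along its axis from foot to cap: level at the start, the bottle lying on the tray floor, cap roughly to the robot's left; it can roll.
- bottle_cap (a point): Centre of the red cap, on the bottle's axis 107 mm above its foot; a good place to grip (36 mm across).
- spot: The bottle's place: a flat printed red ring 68 mm across with a white middle, on the tray floor in the gap of the row. Origin at its centre, on the tray floor. It may be any of the four places of the row.
- tray: Fixed grey spill tray 340 x 460 mm, floor 6 mm thick, white lip 12 mm high, at the front at x = -227 mm; 50 mm back panel at x = 107. Origin at bench level beneath the middle of the row; x points across the row away from the robot, y along the row to the left. Four places at x = 0, y = -142.5, -47.5, 47.5, 142.5 mm. Hinge posts 92 mm high at x = 90, y = +-220 mm.
- guard (a joint): Angle in rad of the guard rail's hinge: 0 is fully lowered in front of the row (arms level), about 1.0 to 1.1 is raised as at the start, 1.15 is its upper stop. Stiff: it stays where it is left; 3 to 5 N at the bar move it.
- guard_grip (a point): Middle of the guard rail's cross bar, on its axis, between the second and third places. Bar along tray y, 406 mm long, 12 mm thick, yellow sleeve 16 mm thick and 60 mm long at the middle, on two arms 150 mm long. Raised, it is above the row, 205 mm over the bench, in the way of a gripper pointing straight down; lowered, it is 60 mm in front of the row's centre line, 75 mm over the bench.
- guard_hinge (a point): Middle of the rail's hinge axis (fixed): 90 mm behind the row's centre line, 75 mm over the bench; the axis is along the row. The bar moves on a circle of 150 mm radius about it, towards the robot and down when it is lowered.
- blue_a: A standing bottle in the row, to be left alone. 60 mm across, 122 mm tall: white body 80 mm tall, sloping shoulder, then a blue cap 36 mm across from 92 to 122 mm above the foot; about 0.25 kg. Origin at the centre of its foot, z along its axis from foot to cap.
- blue_b: A standing bottle in the row, to be left alone. 60 mm across, 122 mm tall: white body 80 mm tall, sloping shoulder, then a blue cap 36 mm across from 92 to 122 mm above the foot; about 0.25 kg. Origin at the centre of its foot, z along its axis from foot to cap.
- blue_c: A standing bottle in the row, to be left alone. 60 mm across, 122 mm tall: white body 80 mm tall, sloping shoulder, then a blue cap 36 mm across from 92 to 122 mm above the foot; about 0.25 kg. Origin at the centre of its foot, z along its axis from foot to cap.
- jar: A squat white jar with an orange lid standing on the bench to the right of the tray, 92 mm across, 95 mm tall, to be left alone. Origin at the centre of its foot.
Not all that is in view belongs to the job. What is shaped like the bottle but green or purple is not meant.

How it is judged:
By the outcome, as a careful person would: the job done as asked, in the order asked, and still so for the second after the job is handed in, with the robot touching nothing.
It also fails if it takes over 54 s, if anything falls off the work surface, if the arm or the gripper's body presses on something with over 40 N, if the wrist force passes 120 N, or if a joint passes its speed limit or range.

ROBOT

A 6-joint arm with a two-finger parallel gripper is mounted at the origin on the work surface. World frame = base frame: x ahead of the robot, y to its left, z up, the work surface at z = 0. Lengths are in m, angles in rad, forces in N, time in s.
With the tool pointing down it reaches from about 0.375 to 0.975 m from the base axis. Payload 3.8 kg.
Tool frame: the origin (TCP) lies at the centre of the arm's flange, where the gripper is bolted on; the fingertips stand 173 mm ahead of it and the grasp point (between the pads) lies 155 mm ahead of it (bot.tip_reach is the distance from the TCP to the fingertips, in m); z points along the fingers, y is the line along which they close (so a half turn about z gives the same grasp; the last joint's range is limited). The gripper opens to 85 mm and grips with 20 to 120 N. Pads are 22 mm wide; open, the fingers measure 114 mm over their backs; the gripper's body (76 mm by 85 mm) begins 54 mm behind the grasp point. The pads swing forward as they close: fully open they stand 13 mm farther back than shut.
Start: joints at [-1.322, 0.264, 1.604, -0, 1.274, -0.037], TCP at [0.19, -0.648, 0.405] pointing down, gripper open.
Joint ranges: [-2.63, 2.63], [-0.94, 2.18], [0.31, 2.57], [-1.31, 4.45], [0, 2.66], [-2.55, 2.55]. Speed limits (rad/s): [2.57, 2.57, 3.14, 3.14, 3.14, 3.14].

INTERFACE

Orientations are given as a rotation vector (axis times angle).
In Python, from workcell import bot gives the robot as it stands.
- The arm moves only by the tool drive_tool, never from a script. Its arguments are lists of equal length, an entry for each row: "claw": the finger opening in mm, from 0 to 85.4; "slide": the shift along the world's x, y, z each as a share of 0.5 m, from -1 to 1, a list of three; "yaw": the turn about the world's z as a share of 180 degrees, from -1 to 1. A call has 1 to 8 rows; each row is the pose to reach, as a shift and turn from the pose commanded when the call began, turning the shorter way round; what a row does not reach only later rows make up. A row lasts 1/12 s, in which the tool goes at most 41.7 mm and 7.16 degrees, less where a joint would pass 70% of its speed; a pose out of reach is approached as far as the arm can. A call with a number of a shift or a turn outside -1 to 1 is refused whole. A call with a gripper value outside its range is refused whole. The fingers move at their own pace and stop on an object; "newtons" is the grip in N (left out, the last holds). Time passes only in rows, so rows that repeat a pose let the fingers close. It gives the time, the measured TCP pose, the force, the opening and the grip force at its end, in the units of the state.
- bot.read_state(): the state, without advancing time (a new reading comes with each control period).
- bot.read_camera(name): name is "side" or "top" or "wrist"; returns a dict with "color" (420x560x3 uint8, red, green, blue), "depth" (420x560 float32, m along the optical axis (not along the pixel's ray), 0 where there is no reading), "mtx" (3x3 intrinsics, pixels), "eye" and "rotation" of the camera in the world. Camera axes: x right, y up, looking along -z (the intrinsics and any distortion apply to the point x, -y, -z); pixel columns grow to the right and rows downward; lengths in m; the calibration is good to about 2 mm. A picture is of the moment at which its call begins.
- bot.finish_job(): hands the job in; it is judged then, once.
The state is a dict: "time": time; "q": joint angles; "joint_vel": joint speeds; "joint_torque": joint torques, N m; "tool_pos": TCP position; "tcp_rot": TCP orientation; "wrist_force": force on the tool from outside, world axes, zero at the start; "torque": the same for the moment, N m; "width": opening from 0.0 (shut) to 1.0 (fully open); "grip_force": force on a finger pad.
Only numpy, scipy, OpenCV 4.12 (cv2) and the standard library are available. Lean on these libraries where they do the work, as an engineer would, in place of code of your own. Each camera call takes 0.05 s, during which the arm holds its last target. There are 200 camera calls.

## Working session

There is one attempt and no reset: what is moved stays moved. The work goes in short steps, Python scripts to look and compute and a tool call to move; the robot and the scene stay as the last step left them, time stands still between calls to the robot, and variables do not carry over. Pictures are saved under pics/ and viewed, at most 10 in all, crops included, and the job is handed in when it is done.

Besides the shell and the picture viewer there is one more tool, called as a command line: name --pt "numbers of a row" for each row, then --argument value for the rest. drive_tool: Moves the arm, as the interface text tells. Shift numbers are shares of 0.5 m and turn numbers shares of 180 degrees, none past 1 either way. Its arguments: {"type":"object","properties":{"claw":{"type":"array","items":{"type":"number"}},"slide":{"type":"array","items":{"type":"array","items":{"type":"number"}}},"yaw":{"type":"array","items":{"type":"number"}},"newtons":{"type":"number"}},"required":["claw","slide","yaw"]}

```bash
ls; mkdir -p pics; cat > h.py <<'E'
import numpy as np, cv2
from workcell import bot
def snap(n,f=None):
    c=bot.read_camera(n)
    if f: cv2.imwrite('pics/'+f,c['color'][:,:,::-1])
    return c
def ray(c,u,v):
    K=c['mtx']; d=np.array([(u-K[0,2])/K[0,0],-(v-K[1,2])/K[1,1],-1.])
    return np.array(c['eye']),np.array(c['rotation'])@d
def onz(c,u,v,z):
    e,d=ray(c,u,v); return e+d*(z-e[2])/d[2]
def pt(c,u,v):
    e,d=ray(c,u,v); return e+d*c['depth'][int(v),int(u)]
E
python3 - <<'E'
from h import *
for n in ('top','side'):
    c=snap(n,n+'0.png'); np.savez(n+'0.npz',**{k:np.array(v) for k,v in c.items()}); print(n,{k:v for k,v in c.items() if k not in('color','depth')})
s=bot.read_state(); print(s)
E
```

```text
pics
top {'mtx': array([[473.08150054,   0.        , 285.35013909],
       [  0.        , 473.08150054, 206.39066905],
       [  0.        ,   0.        ,   1.        ]]), 'eye': array([ 0.40144201, -0.11887806,  0.99251083]), 'rotation': array([ 0.09817706, -0.10751593, -1.57650567])}
side {'mtx': array([[496.21118332,   0.        , 278.93469941],
       [  0.        , 496.21118332, 215.20657394],
       [  0.        ,   0.        ,   1.        ]]), 'eye': array([0.40801103, 0.77011252, 0.78983814]), 'rotation': array([ 0.11106104, -1.33187953, -2.710818  ])}
{'time': 0.1, 'q': array([-1.32191276e+00,  2.64679906e-01,  1.60527917e+00,  5.91825784e-06,
        1.27370112e+00, -3.68718213e-02]), 'joint_vel': array([-0.00018987, -0.00050284, -0.00338037, -0.00018461, -0.00066681,
        0.00166294]), 'joint_torque': array([ 1.56159495e-04, -5.16707253e+01, -3.68589950e+01,  3.13253999e-06,
        6.32923577e-03, -2.43610384e-05]), 'tool_pos': array([ 0.19020847, -0.64731017,  0.40346221]), 'tcp_rot': array([-3.10754567e+00, -4.47042344e-01,  3.34573675e-04]), 'wrist_force': array([-0.25389841, -0.52024841,  0.02872855]), 'torque': array([ 0.0392321 , -0.03768403,  0.01356622]), 'grip_force': 0.0, 'width': 1.0004123357444876}
```

View both.

```bash
sed -i "s/np.array(c\['rotation'\])@d/cv2.Rodrigues(np.array(c['rotation']))[0]@d/" h.py
```

```text
(no output)
```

View pics/top0.png

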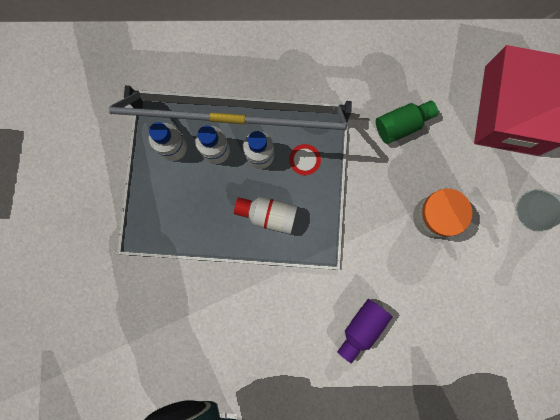

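View pics/side0.png

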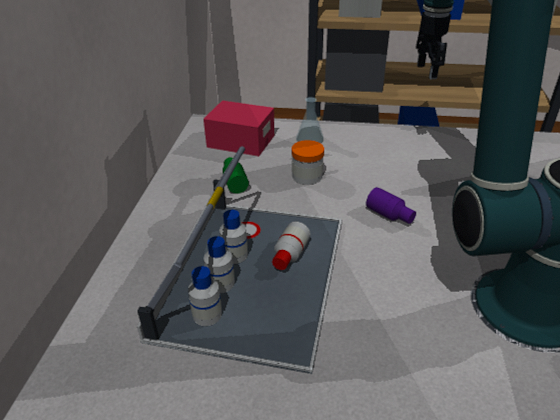

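Top view: the white bottle with the red cap lies at (265,213), cap at (242,208), and the ring is at (305,160), the rightmost place. The bar's sleeve is at (227,118). Side view: its cap is at (282,259) and the ring at (250,230), partly hidden.

Candidates (top view): green bottle (405,120), purple bottle (365,330), white bottle with red cap (265,213). Only the last fits on colour and on lying in the tray. I'll confirm in a crop and measure.

```bash
cat > m.py <<'E'
from h import *
R={'red':((0,8),),'blue':((105,125),),'yel':((20,32),)}
def blobs(c,col,smin=150,vmin=60,amin=25):
    h=cv2.cvtColor(c['color'],cv2.COLOR_RGB2HSV); H,S,V=cv2.split(h)
    m=((H<=6)|(H>=174)) if col=='red' else (H>=R[col][0][0])&(H<=R[col][0][1])
    m=(m&(S>smin)&(V>vmin)).astype('u1'); n,l,st,ce=cv2.connectedComponentsWithStats(m)
    return [(st[i].tolist(),ce[i].round(1).tolist(),l==i) for i in range(1,n) if st[i,4]>=amin]
def tri(a,b):
    (e,d),(f,g)=a,b; d=d/np.linalg.norm(d); g=g/np.linalg.norm(g)
    s=np.linalg.lstsq(np.c_[d,-g],f-e,rcond=None)[0]; p,q=e+s[0]*d,f+s[1]*g
    return (p+q)/2,np.linalg.norm(p-q)
E
python3 - <<'E'
from m import *
for n in('top','side'):
    c=dict(np.load(n+'0.npz'))
    for col in('red','blue','yel'):
        for st,ce,_ in blobs(c,col): print(n,col,st,ce, pt(c,*ce).round(4))
c=np.load('top0.npz')['color'][140:250,215:335,::-1]
cv2.imwrite('pics/crop.png',cv2.resize(c,None,fx=5,fy=5,interpolation=cv2.INTER_CUBIC))
E
```

```text
top red [475, 45, 85, 110, 7481] [520.6, 100.1] [ 0.727  -0.5905  0.0972]
top red [289, 144, 32, 31, 358] [304.6, 159.2] [ 0.6323 -0.1672  0.0064]
top red [234, 198, 18, 19, 243] [241.9, 206.9] [ 0.5251 -0.0377  0.0497]
top red [264, 199, 9, 29, 72] [267.6, 213.1] [ 0.5106 -0.0897  0.0627]
top blue [149, 128, 19, 13, 180] [157.7, 133.5] [0.6551 0.1141 0.1281]
top blue [198, 132, 18, 13, 178] [206.2, 137.0] [0.6478 0.023  0.1278]
top blue [248, 136, 19, 14, 202] [256.4, 142.2] [ 0.6372 -0.0712  0.1275]
top yel [210, 113, 35, 11, 292] [226.8, 117.6] [ 0.6578 -0.0254  0.2114]
side red [247, 221, 14, 17, 74] [254.4, 229.2] [ 0.6132 -0.1745  0.0037]
side red [284, 234, 19, 13, 28] [294.8, 237.8] [ 0.5017 -0.0874  0.0602]
side red [272, 250, 19, 20, 275] [281.2, 259.5] [ 0.5242 -0.0229  0.0499]
side blue [450, 0, 14, 19, 195] [456.8, 9.0] [ 0.0524 -1.1035  0.2961]
side blue [227, 210, 12, 19, 182] [232.4, 219.2] [ 0.6352 -0.0565  0.1252]
side blue [212, 236, 13, 22, 195] [217.8, 246.6] [0.6456 0.0355 0.125 ]
side blue [227, 241, 19, 7, 26] [236.0, 245.2] [ 0.6291 -0.0451  0.0608]
side blue [195, 266, 15, 23, 240] [202.5, 277.9] [0.6534 0.1264 0.1245]
side blue [213, 267, 20, 10, 32] [222.7, 273.6] [0.6381 0.0469 0.0607]
side blue [190, 301, 28, 8, 38] [205.3, 306.1] [0.6504 0.1419 0.0636]
side yel [208, 187, 15, 21, 135] [215.3, 195.7] [ 0.6581 -0.0259  0.2075]
```

View pics/crop.png

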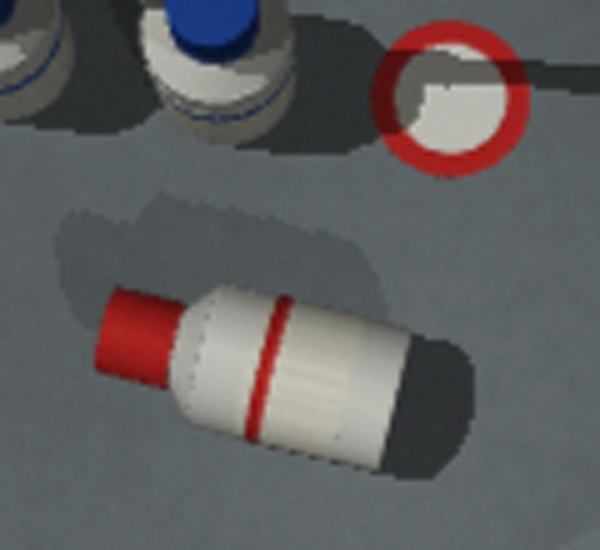

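The crop confirms it: white body with a red cap at crop (140,338), red ring empty at (450,98). Now the bottle axis, ring centre, sleeve and row direction.

```bash
python3 - <<'E'
from m import *
T=dict(np.load('top0.npz'));S=dict(np.load('side0.npz'))
def cloud(c):
    v,u=np.indices(c['depth'].shape); K=c['mtx']
    d=np.stack([(u-K[0,2])/K[0,0],-(v-K[1,2])/K[1,1],-np.ones(u.shape)],-1)*c['depth'][...,None]
    return d@cv2.Rodrigues(c['rotation'])[0].T+c['eye']
P=cloud(T)
b=P[185:250,225:310].reshape(-1,3); b=b[(b[:,2]>.02)]
(cx,cy),sz,an=cv2.minAreaRect(b[:,:2].astype('f4')); print('bottle rect',cx,cy,sz,an,'top z',np.percentile(b[:,2],98))
box=cv2.boxPoints(((cx,cy),sz,an)); e=[box[1]-box[0],box[2]-box[1]]; a=max(e,key=np.linalg.norm); a=a/np.linalg.norm(a); a=a*np.sign(a[1])
foot=np.array([cx,cy])-a*max(sz)/2; print('axis',a,np.degrees(np.arctan2(a[1],a[0])),'foot',foot,'cap107',foot+a*.107)
r=[(bl,c) for c in(T,S) for bl in blobs(c,'red')]
tr=[ray(T,241.9,206.9),ray(S,281.2,259.5)]; print('redcap tri',tri(*tr))
def ring(c,box):
    m=[x for x in blobs(c,'red') if x[0][0]==box][0][2].astype('u1')
    k,_=cv2.findContours(m,cv2.RETR_EXTERNAL,cv2.CHAIN_APPROX_NONE); return cv2.fitEllipse(k[0])[0]
q=ring(T,289); print('ring',onz(T,*q,.006), pt(T,*q))
print('sleeve tri',tri(ray(T,226.8,117.6),ray(S,215.3,195.7)))
print('floor z T,S',np.median(P[225:240,150:200,2]), np.median(cloud(S)[330:345,260:290,2]))
# front lip line
C=cloud(T)
for (x0,x1,y0,y1) in((100,180,115,145),(180,230,115,150),(235,280,120,150)):
    s=C[y0:y1,x0:x1].reshape(-1,3); s=s[(abs(s[:,2]-.128)<.004)]; print('cap',cv2.minEnclosingCircle(s[:,:2].astype('f4')), len(s))
E
```

```text
bottle rect 0.47962021827697754 -0.07467921078205109 (0.12210335582494736, 0.13172782957553864) 76.65355682373047 top z 0.06723399016995839
axis [-0.97299206  0.2308386 ] 166.65355 foot [ 0.54370528 -0.08988314] cap107 [ 0.43959513 -0.06518341]
redcap tri (array([ 0.52648874, -0.03664615,  0.03705421]), np.float64(0.0005663427274233783))
ring [ 0.6324009  -0.16718121  0.006     ] [ 0.63230611 -0.16716139  0.00640489]
sleeve tri (array([ 0.65831315, -0.02503178,  0.20824206]), np.float64(0.0009684341964346699))
floor z T,S 0.004623185868872448 0.004673224834809919
cap ((0.6608015298843384, 0.11355029046535492), 0.01839844323694706) 273
cap ((0.653211772441864, 0.02253807708621025), 0.01839926652610302) 264
cap ((0.6420191526412964, -0.07189439237117767), 0.01833672821521759) 266
```

```bash
python3 - <<'E'
from m import *
T=dict(np.load('top0.npz'))
v,u=np.indices(T['depth'].shape); K=T['mtx']
d=np.stack([(u-K[0,2])/K[0,0],-(v-K[1,2])/K[1,1],-np.ones(u.shape)],-1)*T['depth'][...,None]
P=d@cv2.Rodrigues(T['rotation'])[0].T+T['eye']
b=P[192:240,230:305].reshape(-1,3); b=b[(b[:,2]>.034)]
r=cv2.minAreaRect(b[:,:2].astype('f4')); print(r,len(b))
box=cv2.boxPoints(r); e=[box[1]-box[0],box[2]-box[1]]; a=max(e,key=np.linalg.norm); a=a/np.linalg.norm(a); a=a*np.sign(a[1])
foot=np.array(r[0])-a*max(r[1])/2; print('axis',a,np.degrees(np.arctan2(a[1],a[0])),'foot',foot,'cap107',foot+a*.107)
s=bot.read_state(); R=cv2.Rodrigues(s['tcp_rot'])[0]; print(R.round(3)); print('close axis deg',np.degrees(np.arctan2(R[1,1],R[0,1])))
E
```

```text
((0.47962021827697754, -0.07467921078205109), (0.12210335582494736, 0.13172782957553864), 76.65355682373047) 1554
axis [-0.97299206  0.2308386 ] 166.65355 foot [ 0.54370528 -0.08988314] cap107 [ 0.43959513 -0.06518341]
[[ 0.959  0.282 -0.001]
 [ 0.282 -0.959  0.002]
 [ 0.    -0.002 -1.   ]]
close axis deg -73.62751722804872
```

```bash
python3 - <<'E'
from m import *
T=dict(np.load('top0.npz'))
v,u=np.indices(T['depth'].shape); K=T['mtx']
d=np.stack([(u-K[0,2])/K[0,0],-(v-K[1,2])/K[1,1],-np.ones(u.shape)],-1)*T['depth'][...,None]
P=d@cv2.Rodrigues(T['rotation'])[0].T+T['eye']
b=P[192:240,230:305].reshape(-1,3); b=b[(b[:,2]>.03)&(b[:,2]<.2)]
r=cv2.minAreaRect(b[:,:2].astype('f4')); print(r,len(b))
box=cv2.boxPoints(r); e=[box[1]-box[0],box[2]-box[1]]; a=max(e,key=np.linalg.norm); a=a/np.linalg.norm(a); a=a*np.sign(a[1])
foot=np.array(r[0])-a*max(r[1])/2; print('axis',a,np.degrees(np.arctan2(a[1],a[0])),'foot',foot,'cap107',foot+a*.107)
E
```

```text
((0.5148353576660156, -0.08289501070976257), (0.12174411118030548, 0.06017693132162094), 75.99299621582031) 1547
axis [0.24204037 0.97026616] 75.993004 foot [ 0.50010186 -0.14195711] cap107 [ 0.52600018 -0.03813862]
```

drive_tool --claw '[70,70,70,70,70,70,70,70,70]' --pt "0.32 0.58 0" --pt "0.32 0.58 0" --pt "0.32 0.58 0" --pt "0.32 0.58 0" --pt "0.32 0.58 0" --pt "0.32 0.58 0" --pt "0.32 0.58 0" --pt "0.32 0.58 0" --yaw '[0.33,0.33,0.33,0.33,0.33,0.33,0.33,0.33]' --newtons 25

```text
$.slide: bad value
```

drive_tool --claw '[70,70,70,70,70,70,70,70]' --pt "0.32 0.58 0" --pt "0.32 0.58 0" --pt "0.32 0.58 0" --pt "0.32 0.58 0" --pt "0.32 0.58 0" --pt "0.32 0.58 0" --pt "0.32 0.58 0" --pt "0.32 0.58 0" --yaw '[0.33,0.33,0.33,0.33,0.33,0.33,0.33,0.33]' --newtons 25

```text
time: 0.77
tool_pos: [0.3507, -0.3554, 0.4042]
tcp_rot: [-2.508, -1.89, -0.0]
wrist_force: [1.5, 0.3, 0.8]
width: 0.819
grip_force: 0.0
```

drive_tool --claw '[70,70,70,70,70,70,70,70]' --pt "0.3 0.54 -0.1" --pt "0.3 0.54 -0.1" --pt "0.3 0.54 -0.1" --pt "0.3 0.54 -0.1" --pt "0.3 0.54 -0.1" --pt "0.3 0.54 -0.1" --pt "0.3 0.54 -0.1" --pt "0.3 0.54 -0.1" --yaw '[0.012,0.012,0.012,0.012,0.012,0.012,0.012,0.012]'

```text
time: 1.43
tool_pos: [0.5011, -0.084, 0.3535]
tcp_rot: [-2.475, -1.932, -0.001]
wrist_force: [0.7, -0.7, 0.2]
width: 0.823
grip_force: 0.0
```

```bash
python3 - <<'E'
from h import *
s=bot.read_state(); print(s['tool_pos'],s['tcp_rot'],s['time'],s['width'])
E
```

```text
[ 0.50109807 -0.0840391   0.35354381] [-2.47484168e+00 -1.93216953e+00 -8.01842549e-04] 1.4333 0.8228429711938008
```

drive_tool --claw '[70,70,70,70,70,70,70,70]' --pt "0.05 0.092 0" --pt "0.05 0.092 0" --pt "0.05 0.092 -0.08" --pt "0.05 0.092 -0.16" --pt "0.05 0.092 -0.23" --pt "0.05 0.092 -0.29" --pt "0.05 0.092 -0.327" --pt "0.05 0.092 -0.327" --yaw '[0,0,0,0,0,0,0,0]'

```text
time: 2.1
tool_pos: [0.5219, -0.0414, 0.186]
tcp_rot: [-2.473, -1.926, 0.012]
wrist_force: [-1.5, 0.6, -1.0]
width: 0.819
grip_force: 0.0
```

drive_tool --claw '[30,30,30,30,30,30,30,30]' --pt "0 0 0" --pt "0 0 0" --pt "0 0 0" --pt "0 0 0" --pt "0 0 0" --pt "0 0 0" --pt "0 0 0" --pt "0 0 0" --yaw '[0,0,0,0,0,0,0,0]' --newtons 25

```text
time: 2.77
tool_pos: [0.5266, -0.0417, 0.193]
tcp_rot: [2.476, 1.929, 0.004]
wrist_force: [0.5, 1.2, 6.1]
width: 0.41
grip_force: 27.6
```

```bash
python3 - <<'E'
from m import *
T=snap('top','t1.png'); S=snap('side')
s=bot.read_state(); print(s['tool_pos'],s['time'],s['width'],s['grip_force'],s['wrist_force'])
E
```

```text
[ 0.52655947 -0.04167618  0.19294957] 2.8667 0.407756715496875 27.637301087379456 [-0.21537344  1.16861693  7.17351233]
```

View pics/t1.png

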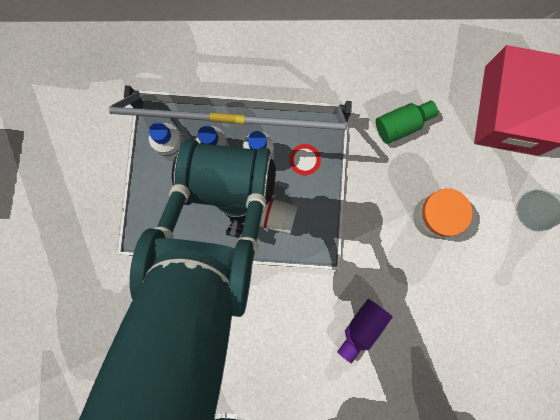

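Cap gripped (opening about 35 mm, 27 N). Next I lever it up about its foot edge.

drive_tool --claw '[30,30,30,30,30,30,30,30]' --pt "-0.002 -0.01 0.026" --pt "-0.0055 -0.022 0.051" --pt "-0.009 -0.038 0.074" --pt "-0.014 -0.056 0.095" --pt "-0.019 -0.077 0.113" --pt "-0.025 -0.1 0.128" --pt "-0.031 -0.125 0.14" --pt "-0.0375 -0.15 0.148" --yaw '[0,0,0,0,0,0,0,0]'

```text
time: 3.53
tool_pos: [0.5062, -0.1181, 0.2661]
tcp_rot: [2.478, 1.93, 0.001]
wrist_force: [0.5, 0.7, -3.8]
width: 0.409
grip_force: 26.2
```

```bash
python3 - <<'E'
from m import *
S=snap('side','s2.png')
cv2.imwrite('pics/s2c.png',cv2.resize(S['color'][60:340,140:480,::-1],None,fx=2,fy=2))
s=bot.read_state(); print(s['tool_pos'],s['time'],s['width'],s['grip_force'],s['wrist_force'])
E
```

```text
[ 0.5060805  -0.11986677  0.26661088] 3.5833 0.41342886164485715 26.21171683073044 [ 0.11886634 -0.98082698 -2.50428683]
```

View pics/s2c.png

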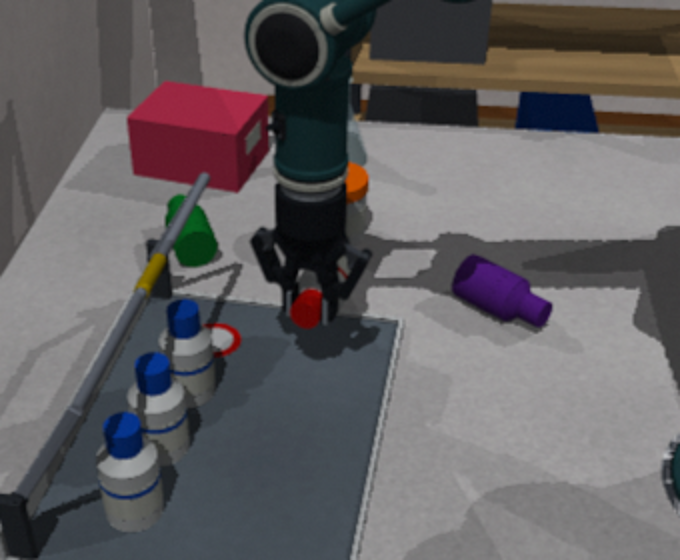

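The side crop shows the red cap between the pads at (308,310), lifted, its face towards the camera; the body is hidden behind it. I'll measure the tilt.

```bash
cat >> m.py <<'E'
def cloud(c):
    v,u=np.indices(c['depth'].shape); K=c['mtx']
    d=np.stack([(u-K[0,2])/K[0,0],-(v-K[1,2])/K[1,1],-np.ones(u.shape)],-1)*c['depth'][...,None]
    return d@cv2.Rodrigues(c['rotation'])[0].T+c['eye']
E
python3 - <<'E'
from m import *
T=snap('top'); W=snap('wrist','w2.png'); S=snap('side')
s=bot.read_state(); print(s['tool_pos'],s['torque'],s['wrist_force'])
a=np.array([.242,.970])
for n,c in(('top',T),('wrist',W),('side',S)):
    P=cloud(c); m=(abs(P[...,0]-.49)<.07)&(P[...,1]>-.29)&(P[...,1]<-.1)&(P[...,2]<.12)&(P[...,2]>.012)&(c['depth']>0)
    h=cv2.cvtColor(c['color'],cv2.COLOR_RGB2HSV); m&=(h[...,1]<60)&(h[...,2]>100)
    p=P[m]
    if len(p)<20: print(n,len(p)); continue
    sa=(p[:,:2]-s['tool_pos'][:2])@a
    print(n,len(p))
    for l in np.arange(-.14,.03,.02):
        k=(sa>=l)&(sa<l+.02)
        if k.sum()>3: print(round(l,2),k.sum(),p[k,2].min().round(3),p[k,2].max().round(3))
E
```

```text
[ 0.50612441 -0.11738699  0.26494445] [ 0.20078198 -0.05267859  0.00094019] [-0.08925388  0.60482117 -3.27544692]
top 131
-0.14 25 0.012 0.014
-0.12 30 0.012 0.119
-0.1 44 0.103 0.12
-0.06 12 0.106 0.12
-0.04 20 0.106 0.12
wrist 882
-0.04 4 0.119 0.12
-0.02 306 0.108 0.12
0.0 572 0.092 0.12
side 4
```

View pics/w2.png

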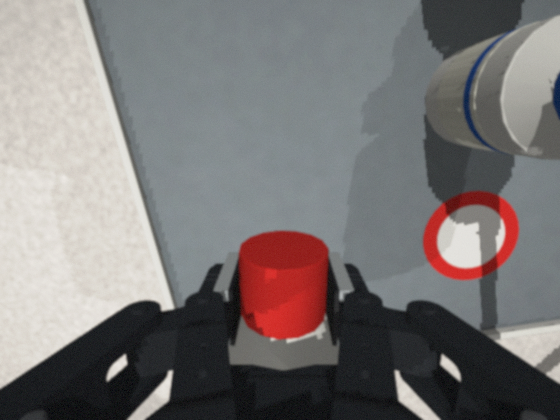

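Wrist view: cap at (285,285) seen side-on, bottle still about level (0.2 Nm on the wrist), ring at (470,235). The grip is holding it by twist friction, so I'll lower the force and raise quickly to let it swing down.

drive_tool --claw '[30,30,30,30,30,30,30]' --pt "0 0 0" --pt "0 0 0" --pt "0 0 0.08" --pt "0 0 0.08" --pt "0 0 0.08" --pt "0 0 0.08" --pt "0 0 0.08" --yaw '[0,0,0,0,0,0,0]' --newtons 20

```text
time: 4.32
tool_pos: [0.5058, -0.1161, 0.3037]
tcp_rot: [-2.476, -1.93, 0.003]
wrist_force: [-0.6, -0.2, -3.2]
width: 0.41
grip_force: 27.7
```

```bash
cat > st.py <<'E'
from m import *
import time
F=[];Q=[]
for _ in range(3):
    W=snap('wrist'); s=bot.read_state(); F.append(s['wrist_force']);Q.append(s['torque'])
print(s['tool_pos'],'t',s['time'],'w',s['width']*85.4,s['grip_force'],'F',np.mean(F,0).round(2),'M',np.mean(Q,0).round(3))
b=max(blobs(W,'red'),key=lambda x:-abs(x[1][0]-285)-abs(x[1][1]-285)); print('cap blob',b[0],b[1])
E
python3 st.py
```

```text
[ 0.50591217 -0.11631094  0.30373976] t 4.4667 w 35.100703742690506 27.680585563648492 F [ 0.02 -0.05 -3.05] M [ 0.155 -0.031 -0.019]
cap blob [237, 225, 93, 112, 8413] [283.0, 278.8]
```

drive_tool --claw '[34,34,34,35,35,35]' --pt "0 0 0" --pt "0 0 0" --pt "0 0 0" --pt "0 0 0" --pt "0 0 0" --pt "0 0 0" --yaw '[0,0,0,0,0,0]' --newtons 20

```text
time: 4.97
tool_pos: [0.5066, -0.1166, 0.3052]
tcp_rot: [2.478, 1.93, 0.0]
wrist_force: [-0.1, 0.6, -1.3]
width: 0.409
grip_force: 27.7
```

```bash
python3 st.py
```

```text
[ 0.50656981 -0.11663374  0.30524298] t 5.1167 w 35.22667078291503 27.6793234446086 F [ 0.13 -0.21 -2.97] M [ 0.168 -0.029  0.016]
cap blob [237, 225, 93, 113, 8420] [283.0, 278.8]
```

Grip force didn't drop. I'll set it down and regrip nearer the cap's end (shorter contact, longer lever) at 20 N.

drive_tool --claw '[34,34,34,34,34,34,46,46]' --pt "0 0 -0.07" --pt "0 0 -0.14" --pt "0 0 -0.19" --pt "0 0 -0.21" --pt "0 0 -0.224" --pt "0 0 -0.224" --pt "0 0 -0.224" --pt "0 0 -0.224" --yaw '[0,0,0,0,0,0,0,0]'

```text
time: 5.78
tool_pos: [0.5076, -0.117, 0.1946]
tcp_rot: [2.476, 1.929, 0.002]
wrist_force: [0.4, 0.3, 0.1]
width: 0.538
grip_force: 0.0
```

drive_tool --claw '[46,46,46,30,30,30,30,30]' --pt "0.003 0.012 0" --pt "0.007 0.026 0" --pt "0.007 0.026 0" --pt "0.007 0.026 0" --pt "0.007 0.026 0" --pt "0.007 0.026 0" --pt "0.007 0.026 0" --pt "0.007 0.026 0" --yaw '[0,0,0,0,0,0,0,0]' --newtons 20

```text
time: 6.45
tool_pos: [0.5104, -0.1035, 0.1936]
tcp_rot: [2.478, 1.93, 0.001]
wrist_force: [1.1, 2.9, 3.9]
width: 0.412
grip_force: 20.8
```

```bash
python3 st.py
```

```text
[ 0.51038134 -0.10357623  0.19354133] t 6.6 w 34.87881825208814 20.796496868133545 F [1.16 3.57 4.24] M [ 0.515 -0.152 -0.009]
cap blob [239, 259, 89, 107, 8118] [283.1, 310.2]
```

drive_tool --claw '[30,30,30,30,30,30,30,30]' --pt "0 0 0.08" --pt "0 0 0.16" --pt "0 0 0.24" --pt "0 0 0.24" --pt "0 0 0.24" --pt "0 0 0.24" --pt "0 0 0.24" --pt "0 0 0.24" --yaw '[0,0,0,0,0,0,0,0]'

```text
time: 7.27
tool_pos: [0.5087, -0.1035, 0.3102]
tcp_rot: [-2.475, -1.928, 0.006]
wrist_force: [-0.5, -1.4, -4.2]
width: 0.414
grip_force: 20.8
```

```bash
python3 st.py
```

```text
[ 0.50944017 -0.10351879  0.31144348] t 7.4167 w 35.35624632440897 20.801255106925964 F [ 0.11 -0.48 -3.05] M [ 0.075 -0.04  -0.019]
cap blob [239, 241, 90, 88, 6078] [283.4, 284.0]
```

```bash
python3 - <<'E'
from m import *
S=snap('side'); cv2.imwrite('pics/s3c.png',cv2.resize(S['color'][90:290,200:420,::-1],None,fx=3,fy=3))
E
```

```text
(no output)
```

View pics/s3c.png

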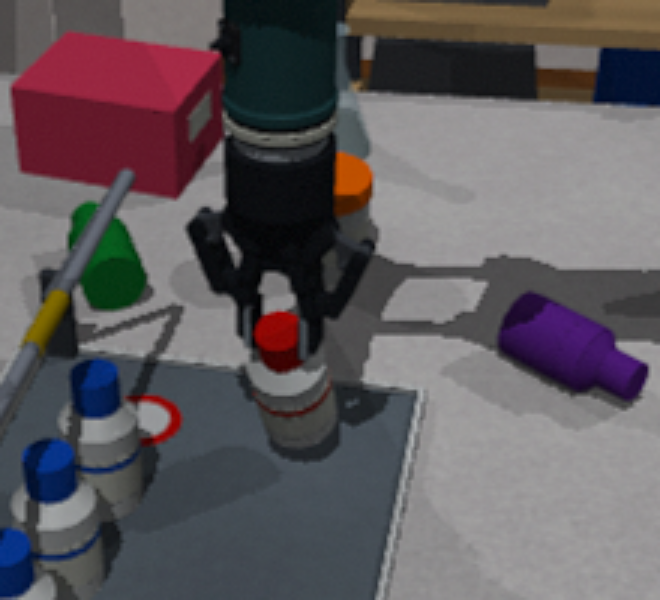

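Side crop: the bottle now hangs steeply below the gripper (cap at (280,340), body at (295,400)), foot still leaning away. I'll lower it and drag the foot on the floor to bring it upright.

drive_tool --claw '[30,30,30,30,30,30,30,30]' --pt "-0.015 -0.06 0.03" --pt "-0.015 -0.06 0.0" --pt "-0.015 -0.06 -0.03" --pt "-0.015 -0.06 -0.05" --pt "-0.015 -0.06 -0.06" --pt "-0.015 -0.06 -0.064" --pt "-0.015 -0.06 -0.064" --pt "-0.015 -0.06 -0.064" --yaw '[0,0,0,0,0,0,0,0]'

```text
time: 8.13
tool_pos: [0.5039, -0.134, 0.2841]
tcp_rot: [2.475, 1.929, 0.002]
wrist_force: [-2.1, -0.5, 11.1]
width: 0.414
grip_force: 23.5
```

```bash
python3 st.py
```

```text
[ 0.50386886 -0.13395555  0.28411041] t 8.2833 w 35.32074632822911 23.50145012140274 F [-2.29 -0.13 11.12] M [0.057 0.697 0.008]
cap blob [239, 234, 90, 95, 6470] [283.5, 282.0]
```

drive_tool --claw '[30,30,30,30,30,30,30,30]' --pt "-0.001 -0.004 0.004" --pt "-0.003 -0.012 0.006" --pt "-0.005 -0.02 0.006" --pt "-0.008 -0.03 0.005" --pt "-0.01 -0.04 0.004" --pt "-0.012 -0.05 0.002" --pt "-0.015 -0.06 0.0" --pt "-0.015 -0.06 0.0" --yaw '[0,0,0,0,0,0,0,0]'

```text
time: 8.95
tool_pos: [0.4947, -0.1645, 0.2809]
tcp_rot: [-2.479, -1.929, 0.001]
wrist_force: [-1.6, 0.9, 0.6]
width: 0.411
grip_force: 21.8
```

```bash
cat >> st.py <<'E'
import sys
if len(sys.argv)>1:
    S=snap('side'); cv2.imwrite('pics/'+sys.argv[1],cv2.resize(S['color'][130:290,200:380,::-1],None,fx=3,fy=3))
E
python3 st.py s4.png
```

```text
[ 0.49486917 -0.16385769  0.28103138] t 9.1 w 35.02743048592733 21.720070838928223 F [-1.28 -0.15  0.47] M [0.122 0.245 0.04 ]
cap blob [239, 225, 90, 101, 6957] [283.2, 276.3]
```

View pics/s4.png

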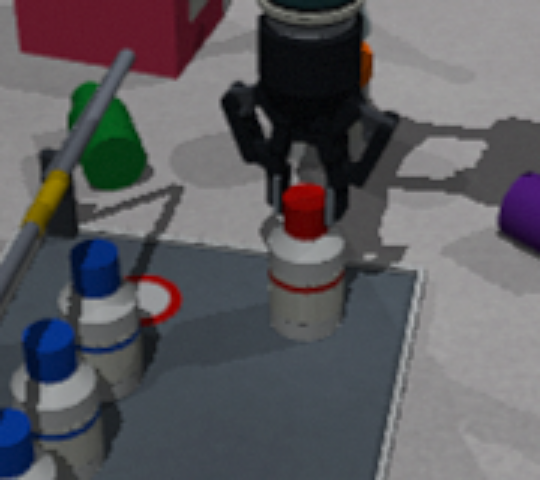

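Side crop: bottle near upright at (305,280), on its foot. Press lightly to seat it, then check cap tilt.

drive_tool --claw '[30,30,30,30]' --pt "0 0 -0.003" --pt "0 0 -0.006" --pt "0 0 -0.008" --pt "0 0 -0.008" --yaw '[0,0,0,0]'

```text
time: 9.48
tool_pos: [0.4956, -0.1641, 0.2808]
tcp_rot: [2.476, 1.93, -0.001]
wrist_force: [-9.0, 0.1, 20.8]
width: 0.414
grip_force: 24.2
```

```bash
python3 st.py; cat > tilt.py <<'E'
from m import *
# axis of the held bottle from side+wrist depth of body and cap
for n in('side','wrist'):
    c=snap(n); P=cloud(c); t=bot.read_state()['tool_pos']
    m=(np.linalg.norm(P[...,:2]-t[:2],axis=2)<.06)&(P[...,2]<.14)&(P[...,2]>.008)&(c['depth']>0)
    hs=cv2.cvtColor(c['color'],cv2.COLOR_RGB2HSV); H,Sa,V=cv2.split(hs)
    red=m&((H<=6)|(H>=174))&(Sa>150)&(V>60); p=P[red]
    top=p[p[:,2]>p[:,2].max()-.012]
    q=p[p[:,2]>.10]; print(n,len(p),'z',np.percentile(p[:,2],[2,50,98]).round(4))
    if n=='wrist':
        A=np.c_[p[:,:2]-p[:,:2].mean(0),np.ones(len(p))]; w=p[:,2]>np.percentile(p[:,2],30)
        for _ in range(8):
            k=np.linalg.lstsq(A[w],p[w,2],rcond=None)[0]; w=abs(A@k-p[:,2])<.003
        print('top plane slope deg x,y',np.degrees(np.arctan(k[:2])).round(2),'z',k[2],w.sum(),'ctr',cv2.minEnclosingCircle(p[w][:,:2].astype('f4')))
    else:
        b=P[m&(Sa<70)&(V>90)]
        for z in np.arange(.012,.085,.01):
            s=b[(b[:,2]>z)&(b[:,2]<z+.01)]
            if len(s)>15:
                A=np.c_[2*s[:,:2],np.ones(len(s))]; r=np.linalg.lstsq(A,(s[:,:2]**2).sum(1),rcond=None)[0]
                print('z%.3f'%(z+.005),r[:2].round(4),'r',np.sqrt(r[2]+(r[:2]**2).sum()).round(4),len(s))
E
python3 tilt.py
```

```text
[ 0.49558027 -0.16408667  0.28085937] t 9.6333 w 35.10420695019786 24.213255643844604 F [-8.76  0.64 20.42] M [0.24  1.815 0.063]
cap blob [239, 225, 90, 101, 6978] [283.0, 276.5]
side 244 z [0.0575 0.1223 0.129 ]
z0.017 [ 0.4945 -0.1458] r 0.0149 44
z0.027 [ 0.4934 -0.1501] r 0.0189 43
z0.037 [ 0.4929 -0.1504] r 0.0193 54
z0.047 [ 0.4933 -0.1517] r 0.0206 53
z0.057 [ 0.4951 -0.1404] r 0.0109 17
z0.067 [ 0.4945 -0.1551] r 0.0236 50
z0.077 [ 0.4938 -0.1526] r 0.0208 51
z0.087 [ 0.4956 -0.1604] r 0.0245 157
wrist 6949 z [0.1062 0.1284 0.1298]
top plane slope deg x,y [-1.3  -0.69] z 0.12853831783829547 5739 ctr ((0.49601173400878906, -0.16200660169124603), 0.018585432320833206)
```

Upright within about 1° (cap top at z 0.1285, centre (0.496,-0.162)). Now lift, turn the fingers along the row and carry it to just in front of the ring, since the raised bar blocks the gripper directly over it.

drive_tool --claw '[30,30,30,30,30,30,30,30]' --pt "0 0 0.006" --pt "0 0 0.008" --pt "0 0 0.03" --pt "0 0 0.05" --pt "0 0 0.05" --pt "0 0 0.05" --pt "0 0 0.05" --pt "0 0 0.05" --yaw '[0,0,-0.03,-0.06,-0.1,-0.138,-0.176,-0.214]' --newtons 40

```text
time: 10.4
tool_pos: [0.4948, -0.1633, 0.301]
tcp_rot: [-2.978, -0.996, 0.002]
wrist_force: [0.3, -0.9, -2.5]
width: 0.406
grip_force: 40.6
```

drive_tool --claw '[30,30,30,30,30,30,30,30]' --pt "0.025 0 0" --pt "0.05 0 0" --pt "0.08 0 0" --pt "0.11 0 0" --pt "0.14 0 0" --pt "0.165 0 0" --pt "0.165 0 0" --pt "0.165 0 0" --yaw '[-0.038,-0.076,-0.114,-0.152,-0.19,-0.228,-0.24,-0.24]'

```text
time: 11.07
tool_pos: [0.578, -0.1633, 0.3007]
tcp_rot: [-3.137, 0.162, 0.002]
wrist_force: [0.1, -0.1, -3.6]
width: 0.406
grip_force: 40.6
```

```bash
python3 st.py; python3 tilt.py; python3 -c "
from m import *
s=bot.read_state();R=cv2.Rodrigues(s['tcp_rot'])[0];print(s['q'],np.degrees(np.arctan2(R[1,1],R[0,1])))"
```

```text
[ 0.5770031  -0.16336398  0.30102961] t 11.2167 w 34.69295072230401 40.59754014015198 F [ 0.07 -0.5  -3.47] M [ 0.017 -0.006 -0.014]
cap blob [240, 225, 88, 100, 6818] [283.0, 275.9]
side 62 z [0.0402 0.0811 0.1385]
z0.027 [ 0.5781 -0.1588] r 0.0261 17
z0.037 [ 0.5781 -0.1557] r 0.0236 53
z0.047 [ 0.5762 -0.1551] r 0.0234 46
z0.057 [ 0.5768 -0.1575] r 0.0252 60
z0.067 [ 0.5771 -0.1543] r 0.0229 67
z0.077 [ 0.5764 -0.152 ] r 0.0205 19
z0.087 [ 0.5787 -0.1601] r 0.0271 63
wrist 850 z [0.0082 0.1317 0.1397]
top plane slope deg x,y [-5.94 -0.04] z 0.13411931981722147 300 ctr ((0.5852792263031006, -0.16296570003032684), 0.01628185622394085)
[-3.17658703e-01  2.07620848e-01  1.87173757e+00  4.05270505e-06
  1.06326669e+00  1.35523687e+00] -95.84997506390833
```

drive_tool --claw '[30,30,30,30,30,30,30,30]' --pt "0.012 0 0" --pt "0.025 0 0" --pt "0.025 0 -0.015" --pt "0.025 0 -0.028" --pt "0.025 0 -0.036" --pt "0.025 0 -0.041" --pt "0.025 0 -0.044" --pt "0.025 0 -0.044" --yaw '[0,0,0,0,0,0,0,0]'

```text
time: 11.98
tool_pos: [0.5902, -0.1635, 0.2814]
tcp_rot: [-3.137, 0.161, -0.001]
wrist_force: [-3.2, 1.8, 5.3]
width: 0.407
grip_force: 41.3
```

```bash
python3 st.py s5.png
```

```text
[ 0.59015635 -0.16347174  0.28141389] t 12.1333 w 34.746141484307245 41.40274107456207 F [-2.45  2.17  5.12] M [ 0.35   0.494 -0.002]
cap blob [239, 234, 89, 91, 6506] [283.0, 278.2]
```

View pics/s5.png

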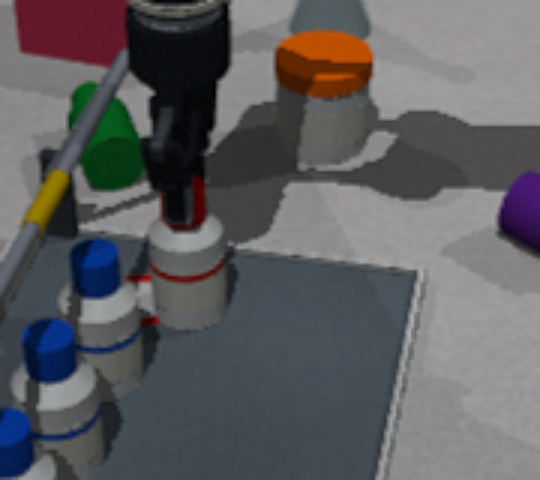

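Side crop: bottle stands at (190,270) just in front of the ring; it rests (5 N up). Release, rise, back off.

drive_tool --claw '[40,52,52,52,52,52,52,52]' --pt "0 0 0.002" --pt "0 0 0.002" --pt "0 0 0.002" --pt "0 0 0.002" --pt "0 0 0.03" --pt "0 0 0.06" --pt "0 0 0.1" --pt "0 0 0.1" --yaw '[0,0,0,0,0,0,0,0]'

```text
time: 12.85
tool_pos: [0.5916, -0.1642, 0.3344]
tcp_rot: [3.136, -0.161, 0.011]
wrist_force: [0.6, 0.4, 0.4]
width: 0.609
grip_force: 0.0
```

drive_tool --claw '[20,20,20,20,20,20,20,20]' --pt "-0.05 0.005 0" --pt "-0.1 0.01 0" --pt "-0.15 0.015 0" --pt "-0.15 0.015 0" --pt "-0.15 0.015 0" --pt "-0.15 0.015 0" --pt "-0.15 0.015 0" --pt "-0.15 0.015 0" --yaw '[0,0,0,0,0,0,0,0]'

```text
time: 13.52
tool_pos: [0.516, -0.1563, 0.3303]
tcp_rot: [3.137, -0.161, 0.001]
wrist_force: [-0.2, -0.4, 0.1]
width: 0.233
grip_force: 0.0
```

```bash
cat > loc.py <<'E'
from m import *
X=np.array([.995,-.1005]);Y=np.array([.1005,.995]);ring=np.array([.6324,-.1672])
def tr(p): d=np.asarray(p)[:2]-ring; return (np.array([d@X,d@Y])*1000).round(1)
s=bot.read_state(); print(s['tool_pos'].round(4),'tool tray',tr(s['tool_pos']),s['time'],s['width']*85.4,s['wrist_force'].round(1))
for n in('top','side','wrist'):
    c=snap(n); P=cloud(c); h=cv2.cvtColor(c['color'],cv2.COLOR_RGB2HSV); H,S,V=cv2.split(h)
    for nm,m in(('red',((H<=6)|(H>=174))),('blue',(H>104)&(H<126))):
        k=m&(S>140)&(V>50)&(abs(P[...,2]-.128)<.004)&(P[...,0]>.5)&(P[...,0]<.72)&(c['depth']>0)
        nn,l,st,_=cv2.connectedComponentsWithStats(k.astype('u1'))
        for i in range(1,nn):
            if st[i,4]>60: p=P[l==i]; cc,r=cv2.minEnclosingCircle(p[:,:2].astype('f4')); print(n,nm,'cap tray',tr(cc),'r',round(r*1000,1),'z',np.median(p[:,2]).round(4),st[i,4])
    k=(H>20)&(H<32)&(S>150)&(V>60)&(c['depth']>0)&(P[...,2]>.03)
    if k.sum()>50: p=np.median(P[k],0); print(n,'sleeve tray',tr(p),p.round(4))
E
python3 loc.py
```

```text
[ 0.516  -0.1563  0.3303] tool tray [-116.9   -0.9] 13.5167 19.902858173987603 [-0.2 -0.4  0.1]
top blue cap tray [-2.000e-01  2.825e+02] r 18.1 z 0.1271 258
top blue cap tray [  2.  191.1] r 18.1 z 0.1267 260
top blue cap tray [  0.9 101.1] r 16.8 z 0.1269 90
top sleeve tray [ 11.4 143.6] [ 0.6581 -0.0255  0.2094]
side red cap tray [-41.7   2.4] r 18.4 z 0.1262 109
side blue cap tray [-0.5 95.8] r 19.5 z 0.1261 94
side blue cap tray [  2.9 191.3] r 18.5 z 0.1265 158
side blue cap tray [  0.3 282.8] r 19.3 z 0.1264 195
side sleeve tray [ 10.  145.1] [ 0.6569 -0.0238  0.2089]
wrist red cap tray [-42.5   0.8] r 17.6 z 0.1282 4246
wrist blue cap tray [-0.8 95.2] r 18.3 z 0.1282 3021
```

Bottle stands free at tray (-42,+1) mm relative to the ring. I'll lower the nearly closed fingers in front of it and push it gently, low down, onto the ring.

drive_tool --claw '[20,20,20,20,20,20,20,20]' --pt "0 0.002 -0.08" --pt "0 0.002 -0.15" --pt "0 0.002 -0.21" --pt "0 0.002 -0.23" --pt "0.02 0.0 -0.23" --pt "0.04 -0.002 -0.23" --pt "0.055 -0.004 -0.23" --pt "0.06 -0.005 -0.23" --yaw '[0,0,0,0,0,0,0,0]'

```text
time: 14.33
tool_pos: [0.5486, -0.1594, 0.2183]
tcp_rot: [3.136, -0.161, 0.01]
wrist_force: [-0.3, 0.1, 0.2]
width: 0.232
grip_force: 0.0
```

drive_tool --claw '[20,20,20,20,20,20,20,20]' --pt "0.008 -0.001 0" --pt "0.017 -0.002 0" --pt "0.026 -0.003 0" --pt "0.035 -0.004 0" --pt "0.044 -0.005 0" --pt "0.053 -0.006 0" --pt "0.062 -0.007 0" --pt "0.07 -0.007 0" --yaw '[0,0,0,0,0,0,0,0]'

```text
time: 15.0
tool_pos: [0.5805, -0.1622, 0.2151]
tcp_rot: [3.137, -0.162, -0.0]
wrist_force: [-2.2, -0.2, 1.3]
width: 0.237
grip_force: 0.4
```

```bash
python3 loc.py
```

```text
[ 0.5805 -0.1622  0.2151] tool tray [-52.2  -0.3] 15.0 20.214770649603516 [-2.2 -0.2  1.3]
top blue cap tray [ -0.3 282.6] r 18.0 z 0.1268 264
top blue cap tray [  2.2 190.1] r 17.9 z 0.127 259
top blue cap tray [ 0.1 97. ] r 17.8 z 0.1269 177
top sleeve tray [ 11.3 143.7] [ 0.658  -0.0253  0.2095]
side red cap tray [-13.    0.5] r 19.1 z 0.1265 97
side blue cap tray [ 0.4 96.9] r 18.6 z 0.1264 124
side blue cap tray [  3.1 191.8] r 19.6 z 0.1264 158
side blue cap tray [-2.000e-01  2.837e+02] r 19.6 z 0.1265 197
side sleeve tray [  9.9 144.3] [ 0.6568 -0.0247  0.2088]
wrist red cap tray [-13.1  -0.8] r 18.3 z 0.1283 26461
```

drive_tool --claw '[20,20,20,20,20,20]' --pt "0.006 0 0" --pt "0.012 -0.001 0" --pt "0.018 -0.001 0" --pt "0.023 -0.002 0" --pt "0.026 -0.002 0" --pt "0.026 -0.002 0" --yaw '[0,0,0,0,0,0]'

```text
time: 15.65
tool_pos: [0.5935, -0.1632, 0.2151]
tcp_rot: [3.137, -0.161, 0.001]
wrist_force: [-0.7, 0.3, 0.3]
width: 0.234
grip_force: 0.2
```

```bash
python3 loc.py | grep -v blue
```

```text
[ 0.5935 -0.1632  0.2151] tool tray [-39.1   0.1] 15.65 19.9473294572831 [-0.7  0.3  0.3]
top sleeve tray [ 11.1 143.5] [ 0.6578 -0.0256  0.2096]
side red cap tray [-3.2  2.3] r 19.8 z 0.1263 87
side sleeve tray [  9.6 144.6] [ 0.6565 -0.0243  0.2088]
wrist red cap tray [-0.9 -0.1] r 18.4 z 0.1283 26592
```

Bottle centred on the ring to about 1–2 mm. Back off, rise, turn for the guard bar.

drive_tool --claw '[20,20,20,20,30,40,50,50]' --pt "-0.05 0.005 0" --pt "-0.12 0.012 0" --pt "-0.14 0.014 0.05" --pt "-0.14 0.014 0.13" --pt "-0.14 0.014 0.21" --pt "-0.14 0.014 0.29" --pt "-0.14 0.014 0.37" --pt "-0.14 0.014 0.41" --yaw '[0,0,0,0.038,0.076,0.114,0.152,0.19]'

```text
time: 16.47
tool_pos: [0.524, -0.1564, 0.427]
tcp_rot: [3.039, 0.776, 0.013]
wrist_force: [0.2, 0.5, 0.9]
width: 0.586
grip_force: 0.0
```

drive_tool --claw '[50,50,50,50,50,50,50,50]' --pt "0 0 0.02" --pt "0.04 0.05 0.02" --pt "0.08 0.1 0.02" --pt "0.12 0.15 0.02" --pt "0.16 0.2 0.02" --pt "0.2 0.25 0.02" --pt "0.23 0.255 0.02" --pt "0.23 0.255 0.02" --yaw '[0.038,0.076,0.114,0.152,0.19,0.228,0.266,0.304]'

```text
time: 17.13
tool_pos: [0.6404, -0.0265, 0.4302]
tcp_rot: [2.342, 2.092, 0.004]
wrist_force: [-0.6, -0.7, 0.3]
width: 0.585
grip_force: 0.0
```

```bash
cat >> loc.py <<'E'
R=cv2.Rodrigues(s['tcp_rot'])[0]; print('close deg',np.degrees(np.arctan2(R[1,1],R[0,1])))
E
python3 loc.py
```

```text
[ 0.6404 -0.0265  0.4302] tool tray [ -6.2 140.8] 17.1333 49.9299881156416 [-0.6 -0.7  0.3]
top red cap tray [-0.7  0.5] r 18.0 z 0.1267 267
top blue cap tray [1.000e-01 2.826e+02] r 17.8 z 0.1268 257
top blue cap tray [-0.1 95.9] r 18.0 z 0.1267 262
top sleeve tray [ 11.5 128.2] [ 0.6567 -0.0408  0.2096]
side red cap tray [-1.7 -0.1] r 18.3 z 0.1265 95
side blue cap tray [-0.4 97.1] r 18.3 z 0.1263 125
side blue cap tray [  2.3 189.8] r 19.4 z 0.1264 152
side blue cap tray [  0.3 282.7] r 19.1 z 0.1264 192
side sleeve tray [  9.7 144.7] [ 0.6566 -0.0242  0.209 ]
wrist red cap tray [-0.8  1.3] r 18.0 z 0.1281 970
wrist blue cap tray [ -4.4 276.5] r 15.2 z 0.1282 1047
wrist blue cap tray [  1.8 190.4] r 17.4 z 0.1283 1182
wrist blue cap tray [-0.1 96. ] r 18.1 z 0.1281 995
wrist sleeve tray [ 11.5 145.7] [ 0.6584 -0.0234  0.2113]
close deg -6.468075297877194
```

Bottle confirmed at (-0.7,+0.5) mm from the ring. Grip the sleeve.

drive_tool --claw '[50,50,50,50,50,10,10,10]' --pt "0.036 0 0" --pt "0.036 0 -0.03" --pt "0.036 0 -0.08" --pt "0.036 0 -0.125" --pt "0.036 0 -0.138" --pt "0.036 0 -0.138" --pt "0.036 0 -0.138" --pt "0.036 0 -0.138" --yaw '[0.004,0.004,0.004,0.004,0.004,0.004,0.004,0.004]' --newtons 30

```text
time: 17.95
tool_pos: [0.6568, -0.0289, 0.3632]
tcp_rot: [2.338, 2.094, 0.004]
wrist_force: [-1.0, -0.5, -3.1]
width: 0.174
grip_force: 32.6
```

drive_tool --claw '[10,10,10,10]' --pt "0 0 0" --pt "0 0 0" --pt "0 0 0" --pt "0 0 0" --yaw '[0,0,0,0]'

```text
time: 18.28
tool_pos: [0.6565, -0.0288, 0.3629]
tcp_rot: [2.337, 2.096, 0.002]
wrist_force: [0.4, -1.7, 2.4]
width: 0.174
grip_force: 29.8
```

```bash
python3 - <<'E'
from h import *
s=bot.read_state(); R=cv2.Rodrigues(s['tcp_rot'])[0]; print(s['tool_pos'],s['width']*85.4,s['grip_force'],s['wrist_force'])
t0=np.arcsin((s['tool_pos'][2]-.158-.075)/.15); print(t0)
t0=1.02
for t in np.linspace(t0,0,17)[1:]:
    dx=-(np.cos(t)-np.cos(t0))*.15; dz=(np.sin(t)-np.sin(t0))*.15
    print(round(t,2),(np.array([dx*.995,-dx*.1005,dz])/.5).round(3).tolist())
E
```

```text
[ 0.65653727 -0.02883389  0.36285892] 14.878611623643755 29.75700080394745 [ 0.40751246 -1.72903348  2.36824299]
1.0465993016492456
0.96 [-0.016, 0.002, -0.011]
0.89 [-0.031, 0.003, -0.022]
0.83 [-0.046, 0.005, -0.035]
0.76 [-0.059, 0.006, -0.048]
0.7 [-0.072, 0.007, -0.062]
0.64 [-0.084, 0.008, -0.077]
0.57 [-0.094, 0.01, -0.093]
0.51 [-0.104, 0.011, -0.109]
0.45 [-0.113, 0.011, -0.126]
0.38 [-0.121, 0.012, -0.144]
0.32 [-0.127, 0.013, -0.162]
0.26 [-0.133, 0.013, -0.18]
0.19 [-0.137, 0.014, -0.199]
0.13 [-0.14, 0.014, -0.217]
0.06 [-0.142, 0.014, -0.237]
0.0 [-0.142, 0.014, -0.256]
```

Gripped (15 mm). Follow the arc.

drive_tool --claw '[10,10,10,10,10,10,10,10]' --pt "-0.016 0.002 -0.011" --pt "-0.031 0.003 -0.022" --pt "-0.046 0.005 -0.035" --pt "-0.059 0.006 -0.048" --pt "-0.072 0.007 -0.062" --pt "-0.084 0.008 -0.077" --pt "-0.094 0.01 -0.093" --pt "-0.104 0.011 -0.109" --yaw '[0,0,0,0,0,0,0,0]'

```text
time: 18.95
tool_pos: [0.6032, -0.0235, 0.3056]
tcp_rot: [2.338, 2.097, -0.001]
wrist_force: [4.0, -6.2, 0.2]
width: 0.172
grip_force: 29.2
```

```bash
python3 loc.py
```

```text
[ 0.6032 -0.0235  0.3056] tool tray [-43.5 140. ] 18.95 14.673580206608069 [ 4.  -6.2  0.2]
top red cap tray [-1.2  0.9] r 18.0 z 0.127 266
top blue cap tray [-2.000e-01  2.823e+02] r 18.0 z 0.1269 225
top blue cap tray [-0.  96.1] r 18.1 z 0.1269 261
top sleeve tray [-44.8 118.7] [ 0.5998 -0.0446  0.1494]
side blue cap tray [  2.2 190.8] r 19.5 z 0.1265 157
side blue cap tray [ -0.  282.2] r 19.1 z 0.1263 208
side sleeve tray [-46.2 152.9] [ 0.6018 -0.0104  0.1469]
wrist blue cap tray [  1.6 190.7] r 17.9 z 0.1283 5439
wrist sleeve tray [-45.6 145. ] [ 0.6016 -0.0184  0.1488]
close deg -6.242071524542966
```

drive_tool --claw '[10,10,10,10,10,10,10,10]' --pt "-0.009 0.0 -0.017" --pt "-0.017 0.001 -0.035" --pt "-0.023 0.002 -0.053" --pt "-0.029 0.002 -0.071" --pt "-0.033 0.003 -0.09" --pt "-0.036 0.003 -0.108" --pt "-0.038 0.003 -0.128" --pt "-0.038 0.003 -0.143" --yaw '[0,0,0,0,0,0,0,0]'

```text
time: 19.77
tool_pos: [0.5859, -0.0216, 0.2364]
tcp_rot: [2.337, 2.095, 0.005]
wrist_force: [-5.6, -2.1, 39.5]
width: 0.172
grip_force: 34.3
```

drive_tool --claw '[10,10,10,10]' --pt "0 0 -0.003" --pt "0 0 -0.006" --pt "0 0 -0.009" --pt "0 0 -0.009" --yaw '[0,0,0,0]'

```text
time: 20.1
tool_pos: [0.586, -0.0215, 0.2359]
tcp_rot: [2.337, 2.096, 0.004]
wrist_force: [-6.6, -2.7, 30.3]
width: 0.171
grip_force: 33.5
```

```bash
python3 loc.py
```

```text
[ 0.586  -0.0215  0.2359] tool tray [-60.8 140.3] 20.1 14.606775167055837 [-6.6 -2.7 30.3]
top red cap tray [-1.1  0.8] r 17.9 z 0.1267 269
top blue cap tray [-0.8 93.6] r 16.8 z 0.1269 135
side blue cap tray [  2.4 190.3] r 19.2 z 0.1265 160
side blue cap tray [  0.  282.5] r 19.6 z 0.1264 201
side sleeve tray [-61.4 152.2] [ 0.5866 -0.0096  0.08  ]
wrist blue cap tray [  0.3 190.5] r 18.0 z 0.1282 11104
wrist sleeve tray [-61.2 144.6] [ 0.586  -0.0172  0.082 ]
close deg -6.244535880600071
```

Guard is at its lower stop (bar at x −61 mm, about 75 mm high, 30 N felt). Ease off, open, rise straight up and clear away.

drive_tool --claw '[10,10,36,36,36,36,36,36]' --pt "0 0 0.003" --pt "0 0 0.006" --pt "0 0 0.006" --pt "0 0 0.006" --pt "0 0 0.009" --pt "0 0 0.03" --pt "0 0 0.07" --pt "-0.02 0 0.13" --yaw '[0,0,0,0,0,0,0,0]'

```text
time: 20.92
tool_pos: [0.5741, -0.0213, 0.2932]
tcp_rot: [-2.336, -2.093, 0.006]
wrist_force: [-0.1, -0.1, 0.9]
width: 0.42
grip_force: 0.0
```

drive_tool --claw '[36,36,36,36,36,36,36,36]' --pt "-0.02 0 0.08" --pt "-0.05 0 0.16" --pt "-0.1 0 0.24" --pt "-0.17 0 0.24" --pt "-0.24 0 0.24" --pt "-0.3 0 0.24" --pt "-0.3 0 0.24" --pt "-0.3 0 0.24" --yaw '[0,0,0,0,0,0,0,0]'

```text
time: 21.58
tool_pos: [0.4235, -0.0214, 0.4157]
tcp_rot: [-2.339, -2.097, -0.001]
wrist_force: [0.3, 0.3, -0.1]
width: 0.422
grip_force: 0.0
```

```bash
python3 loc.py; python3 -c "
from h import *
snap('side','end.png')"
```

```text
[ 0.4235 -0.0214  0.4157] tool tray [-222.5  124.1] 21.5833 36.02620593399719 [ 0.3  0.3 -0.1]
top red cap tray [-0.8  0.5] r 17.9 z 0.127 262
top blue cap tray [ -0.4 283.3] r 18.1 z 0.1268 263
top blue cap tray [  1.3 190.8] r 18.2 z 0.1267 265
top blue cap tray [ 0.1 95.9] r 18.0 z 0.1269 270
top sleeve tray [-62.4 141.4] [ 0.5846 -0.0203  0.0804]
side red cap tray [-1.7 -0. ] r 18.9 z 0.1264 104
side blue cap tray [ 1.3 96.4] r 19.6 z 0.1264 128
side blue cap tray [  4.1 191.3] r 19.4 z 0.1264 159
side blue cap tray [ -0.3 282.7] r 19.6 z 0.1264 199
side sleeve tray [-62.5 143. ] [ 0.5846 -0.0186  0.0797]
wrist red cap tray [-1.7  0.8] r 18.8 z 0.1281 1229
wrist blue cap tray [-1.3 96.2] r 18.0 z 0.1281 930
wrist sleeve tray [-64.2 143.5] [ 0.583  -0.018   0.0818]
close deg -6.268445728647494
```

View pics/end.png

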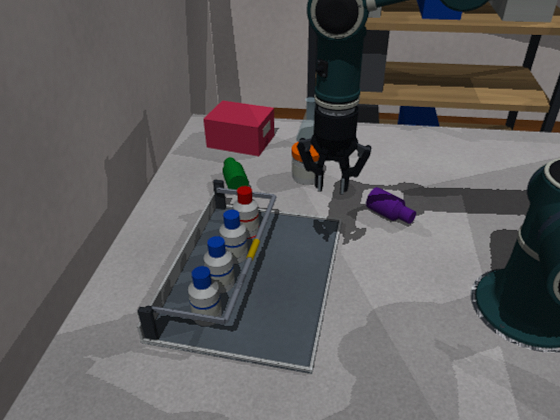

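The final view shows the red-capped bottle upright at the end of the row (245,205), the rail fully down with its sleeve at (254,248), the other bottles unmoved and the arm clear of everything.

```bash
python3 -c "
from workcell import bot
print(bot.finish_job())"
```

```text
the job is handed in; nothing more can be done
None
```

The red-capped bottle stands upright within about 2 mm of the ring's centre and the guard rail is at its lower stop. The raised rail blocked the gripper over the ring, so I set the bottle down and released it 42 mm in front, then pushed it on with the fingers; the blue bottles' measured positions did not change, the jar was not touched, and the job is handed in at about 22 s.

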